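# Load a specimen carrier under the stage clip of the inspection microscope

### The job

Load the blue specimen carrier into the microscope stage: press the clip's red thumb bar down with one fingertip so that the jaw lifts and, while you keep it held down, push the carrier along its track and under the jaw with the other fingertip until it is fully home against the end stop. Then let the clip close onto the carrier and take the hand clear. Only press and push: lift nothing, and leave everything else on the bench where it is.

Things in the scene. Friction and masses are not known exactly. Their poses are not given: they have to be found in the camera images.
- stage: Grey microscope stage, fixed. Origin on the bench below the track. x = loading direction (from the open end towards the stop), +y = clip side, z up. White foot plate 8 mm high, x -87 to +63, y -50 to +90 mm (4 mm screw heads). Base x -74 to +48, y -34 to +44 mm. Steel track on top, 30 mm above the bench, x -74 to +40 mm, between rails 4 mm high with inner faces at y = -24 and +24. Hinge knuckles at y 32 to 42 are 46 mm above the bench.
- track_home (a point): Point on the track (30 mm above the bench) at stage x = +18, y = 0 mm: where the middle of the carrier's underside lies when fully home, its front face against the end stop. The stop is an aluminium bar across the track, 12 mm high, its face at stage x = +40 mm. Axes as the stage.
- clip (a joint): Sprung rocker clip, pin along stage x at y = +37 mm, 42 mm above the bench. 0 = at rest, jaw 5 mm above the track, blocking the 10 mm carrier; 0.21 rad = jaw resting on the carrier; above 0.26 the carrier passes freely; 0.44 = fully open, hard stop. Springs back when let go. Pressing takes 2 N at rest, 7 N fully open. A fingertip holding the bar's top 34 mm above the bench has it wide open.
- thumb_bar (a point): Top of the middle of the clip's red thumb bar: round, 14 mm thick, 122 mm long, parallel to stage x from x = -90 to +32 mm (this point: -29), beside the base at stage y = +69 mm. Its top is 46.5 mm above the bench at rest, about 33 mm when fully pressed. It may be pressed anywhere along its length, and a fingertip slides along it. This point moves with the clip.
- jaw (a point): Middle of the underside of the clip's steel jaw, 18 mm long (stage x +10 to +28 mm), at stage y = +14 mm; 35 mm above the bench at rest. Moves with the clip.
- carrier: Blue flat specimen carrier, 44 (x) x 46 (y) x 10 mm (z), about 60 g, with a white ceramic test coupon in its top; lies on the track between the rails (1 mm play each side) ahead of the jaw. Origin at the centre of its underside; x axis along the track. Its rear face, to be pushed, is 22 mm behind the origin and spans 30 to 40 mm above the bench.
- spare_a: Bystander: green spare carrier lying on the bench, same size as the blue one.
- spare_b: Bystander: yellow spare carrier lying on the bench, same size as the blue one.
- tweezers: Bystander: steel tweezers lying on the bench, 125 mm long.
- cast: Bystander: yellow plaster dental cast, about 65 x 62 x 30 mm.
- dropper: Bystander: yellow dropper bottle, 30 mm across, 62 mm tall.
- jar: Bystander: amber jar with a white lid, 52 mm across, 55 mm tall.
- handpiece: Bystander: black handpiece lying on a tan rest, 150 mm long, 41 mm high.
- case_pan: Bystander: grey case pan with two casts, 190 x 130 mm, 35 mm high.

How it is judged:
By the outcome, as a careful person would: the job done as asked, in the order asked, and still so for the second after the job is handed in, with the robot touching nothing.
It also fails if it takes over 40 s, if anything falls off the work surface, if the arm or the gripper's body presses on something with over 40 N, if the wrist force passes 120 N, or if a joint passes its speed limit or range.

### The arm

A 6-joint arm with a two-finger parallel gripper is mounted at the origin on the work surface. World frame = base frame: x ahead of the robot, y to its left, z up, the work surface at z = 0. Lengths are in m, angles in rad, forces in N, time in s.
With the tool pointing down it reaches from about 0.35 to 0.875 m from the base axis. Payload 15.5 kg.
Tool frame: the origin (TCP) lies at the very end of the fingers, on their centre line; the grasp point (between the pads) lies 19 mm behind it (pinch_z is the z of the grasp point in the tool frame, in m); z points along the fingers, y is the direction in which the jaws open and shut (so a half turn about z gives the same grasp; the last joint's range is limited). The gripper opens to 85 mm and grips with 20 to 120 N. Pads are 22 mm wide; open, the fingers measure 114 mm over their backs; the gripper's body (76 mm by 85 mm) begins 54 mm behind the grasp point. The pads swing forward as they close: fully open they stand 13 mm farther back than shut.
Start: joints at [1.034, 0.494, 1.345, -0, 1.302, -0.096], TCP at [0.267, 0.565, 0.231] pointing down, gripper open.
Joint ranges: [-2.91, 2.91], [-0.82, 2.16], [0.22, 2.67], [-1.22, 4.37], [0.12, 2.79], [-3.08, 3.08]. Speed limits (rad/s): [1.89, 1.89, 2.57, 3.01, 3.01, 3.01].

### API

Orientations are given as a unit quaternion [x, y, z, w].
In Python, from plant import observe, get_image, camera_params, close_job, pinch_z gives the robot as it stands.
- The arm moves only by the tool send_rows, never from a script. Its argument "deltas" is a list of rows, each a list of 2 entries, a list of its own where there are three numbers: the shift along the tool's x, y, z in cm, then the turn about the tool's z in degrees. In form: [[[x, y, z], twist], ...]. A call has exactly 8 rows; each row is the pose to reach, as a shift and turn from the pose measured when the call began, along the tool's axes at that moment; what a row does not reach only later rows make up. A row lasts 1/10 s, in which the tool goes at most 50 mm and 8.59 degrees, less where a joint would pass 70% of its speed; a pose out of reach is approached as far as the arm can. A call with a gripper value outside its range is refused whole. "grip" is the closure in counts, from 0 (fully open) to 255 (shut), set as the call begins (left out, the last holds). The fingers move at their own pace and stop on an object; "newtons" is the grip in N (left out, the last holds). Time passes only in rows, so rows that repeat a pose let the fingers close, or fill a call up. It gives the time, the measured TCP pose, the force and the opening at its end, in the units of the state.
- observe(): the state, without advancing time (a new reading comes with each control period).
- get_image(name): name is "scene" or "top"; returns (picture, depth): 400x640x3 uint8, blue, green, red; 400x640 float32, m along the optical axis (not along the pixel's ray), 0 where there is no reading.
- camera_params(name): a dict with "fx", "fy", "cx", "cy" (pixels), "position" and "attitude" of the camera in the world. Camera axes: x right, y down, z forward; pixel columns grow to the right and rows downward; lengths in m; the calibration is good to about 2 mm. A picture is of the moment at which its call begins. camera_params takes no time and is no camera call.
- close_job(): hands the job in, once; it reports no verdict.
The state is a dict: "time": time; "joint_pos": joint angles; "dq": joint speeds; "effort": joint torques, N m; "position": TCP position; "tcp_rot": TCP orientation; "force": force on the tool from outside, world axes, zero at the start; "ft_torque": the same for the moment, N m; "finger_gap": opening from 0.0 (shut) to 1.0 (fully open).
Only numpy, scipy, OpenCV 4.12 (cv2) and the standard library are available. Lean on these libraries where they do the work, as an engineer would, in place of code of your own. Each camera call takes 0.05 s, during which the arm holds its last target.

## Working session

There is one attempt and no reset: what is moved stays moved. The work goes in short steps, Python scripts to look and compute and a tool call to move; the robot and the scene stay as the last step left them, time stands still between calls to the robot, and variables do not carry over. Pictures are saved under pics/ and viewed, and the job is handed in when it is done.

Besides the shell and the picture viewer there is one more tool, called after ">>>" as name(argument=value, ...), one argument or row to a line, values as JSON. send_rows: Moves the arm, as the interface text tells. Its arguments: {"type":"object","properties":{"deltas":{"type":"array"},"grip":{"type":"number"},"newtons":{"type":"number"}},"required":["deltas"]}

```bash
ls; mkdir -p pics
python3 - <<'E'
from plant import observe, get_image, camera_params, pinch_z
import cv2, numpy as np
print(pinch_z, observe())
for n in ("scene","top"):
    im,d=get_image(n); cv2.imwrite(f"pics/{n}0.png",im); np.savez(f"{n}0.npz",im=im,d=d)
    print(n,camera_params(n))
E
```

```text
pics
-0.0187 {'time': 0.0, 'joint_pos': array([ 1.03447946e+00,  4.94188400e-01,  1.34612739e+00,  1.89431313e-05,
        1.30249093e+00, -9.54886873e-02]), 'dq': array([-0.0019315 ,  0.00124207,  0.00091762,  0.00029222, -0.00070975,
       -0.00102035]), 'effort': array([ 1.06726664e-03, -8.82176042e+01, -3.83872712e+01,  5.21491040e-05,
        1.02885548e-02,  7.44291856e-05]), 'position': array([0.26648364, 0.56495014, 0.23069827]), 'tcp_rot': array([ 2.18636129e-01,  9.75806269e-01, -5.74160331e-04, -1.97269896e-04]), 'force': array([ 0.34881574, -0.0493652 , -0.13407441]), 'ft_torque': array([ 0.00539216, -0.05551698,  0.00956879]), 'finger_gap': 0.9993568170786444}
scene {'fx': 428.46685477524096, 'fy': 428.46685477524096, 'cx': 322.92611653780256, 'cy': 197.4513892206596, 'position': array([1.14476022, 0.03707882, 0.97824174]), 'attitude': array([ 0.67317236,  0.68431568, -0.19615196, -0.20018848])}
top {'fx': 433.82324981976177, 'fy': 433.82324981976177, 'cx': 313.7967781240932, 'cy': 193.6482700177905, 'position': array([0.31707161, 0.02452225, 1.22607916]), 'attitude': array([ 0.72776519, -0.67836747,  0.0701009 , -0.07253455])}
```

View pics/scene0.png

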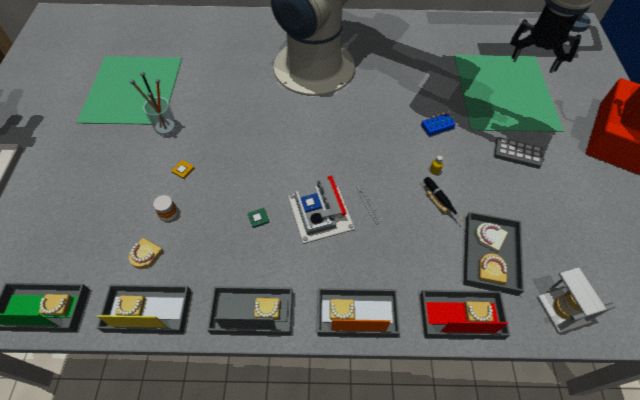

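View pics/top0.png

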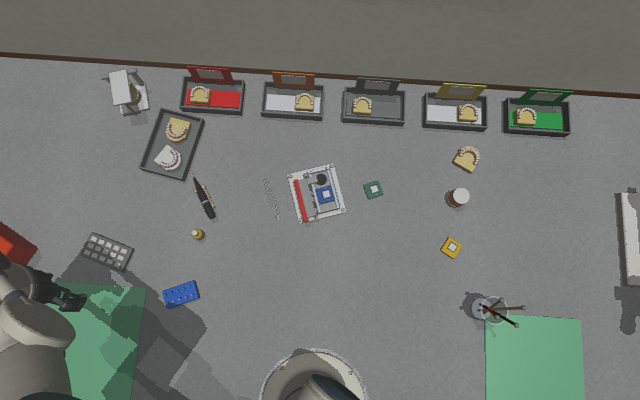

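The stage is at about px (316,193) in top, with the red bar on its left. In scene it is at about (320,210). I'll zoom in on both.

Run:
```python
import cv2, numpy as np
a=np.load("top0.npz")['im'][150:235,250:350]; b=np.load("scene0.npz")['im'][165:250,280:390]
cv2.imwrite("pics/topz.png",cv2.resize(a,None,fx=7,fy=7,interpolation=cv2.INTER_CUBIC))
cv2.imwrite("pics/scenez.png",cv2.resize(b,None,fx=7,fy=7,interpolation=cv2.INTER_CUBIC))
```

```text
(no output)
```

View pics/topz.png

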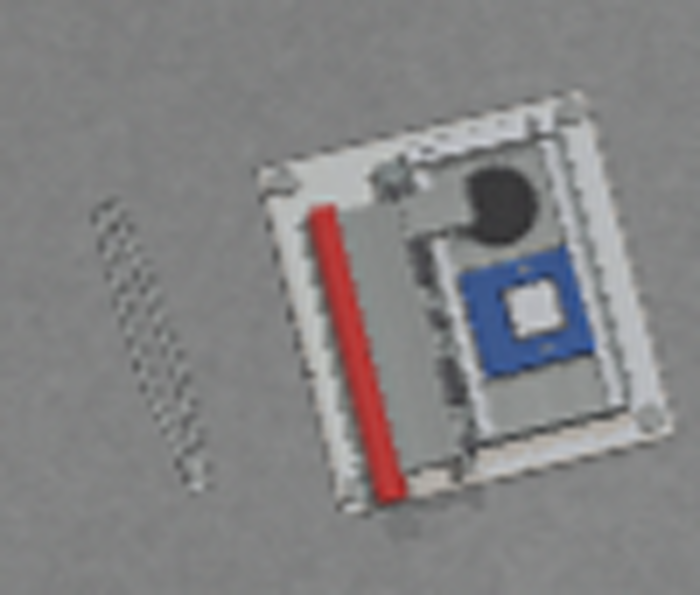

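View pics/scenez.png

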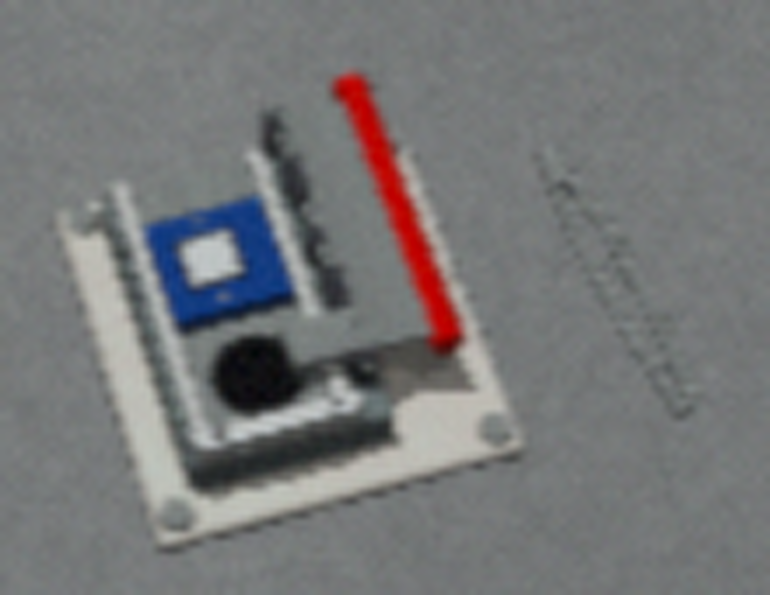

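```bash
cat > h.py <<'E'
import cv2, numpy as np
from scipy.spatial.transform import Rotation as R
from plant import camera_params
def ray(n,uv):
    c=camera_params(n); uv=np.atleast_2d(uv).astype(float)
    d=np.c_[(uv[:,0]-c['cx'])/c['fx'],(uv[:,1]-c['cy'])/c['fy'],np.ones(len(uv))]
    return np.array(c['position']),R.from_quat(c['attitude']).apply(d)
def onplane(n,uv,z):
    p,d=ray(n,uv); return p+d*((z-p[2])/d[:,2])[:,None]
def proj(n,P):
    c=camera_params(n); q=R.from_quat(c['attitude']).inv().apply(np.atleast_2d(P)-c['position'])
    return np.c_[q[:,0]/q[:,2]*c['fx']+c['cx'],q[:,1]/q[:,2]*c['fy']+c['cy']]
def masks(n,im):
    roi=np.zeros(im.shape[:2],np.uint8)
    if n=='top': roi[150:235,285:350]=1
    else: roi[165:250,285:360]=1
    b,g,r=[im[...,i].astype(int) for i in range(3)]
    red=((r>110)&(r>2*g)&(r>2*b)).astype(np.uint8)*roi
    blue=((b>90)&(b>1.7*r)&(b>1.4*g)).astype(np.uint8)*roi
    return red,blue
def big(m):
    cs,_=cv2.findContours(m,cv2.RETR_EXTERNAL,cv2.CHAIN_APPROX_NONE)
    return max(cs,key=cv2.contourArea)
E
python3 - <<'E'
from h import *
for n in ('top','scene'):
    im=np.load(n+"0.npz")['im']; red,blue=masks(n,im)
    for nm,m,z in (('red',red,.0395),('blue',blue,.040)):
        c=big(m).reshape(-1,2)
        if nm=='blue' : c=cv2.convexHull(c).reshape(-1,2)
        P=onplane(n,c,z)[:,:2]*1000
        r=cv2.minAreaRect(P.astype(np.float32)); print(n,nm,r, cv2.boxPoints(r).round(1).tolist())
    # ceramic coupon
    hull=np.zeros(blue.shape,np.uint8); cv2.fillConvexPoly(hull,cv2.convexHull(big(blue)),1)
    w=hull&(im.min(2)>130).astype(np.uint8); ys,xs=np.nonzero(w); print(' coupon',xs.mean(),ys.mean(),onplane(n,[[xs.mean(),ys.mean()]],.040)*1000)
E
```

```text
top red ((538.519775390625, 73.60675048828125), (119.52066040039062, 11.372411727905273), 18.788198471069336) [[480.1000061035156, 59.70000076293945], [483.79998779296875, 49.0], [596.9000244140625, 87.5], [593.2999877929688, 98.19999694824219]]
top blue ((560.3507080078125, 6.706033706665039), (42.612403869628906, 44.239444732666016), 19.630586624145508) [[532.9000244140625, 20.399999618530273], [547.7000122070312, -21.299999237060547], [587.7999877929688, -7.0], [573.0, 34.70000076293945]]
 coupon 325.84090909090907 193.5 [[562.5461785    3.69026521  40.        ]]
scene red ((533.7081909179688, 73.00042724609375), (121.59577941894531, 11.944878578186035), 17.386255264282227) [[473.8999938964844, 60.5], [477.5, 49.099998474121094], [593.5, 85.5], [589.9000244140625, 96.9000015258789]]
scene blue ((558.8167114257812, 6.864580154418945), (42.935787200927734, 44.380950927734375), 19.207294464111328) [[531.2000122070312, 20.799999237060547], [545.7999877929688, -21.200000762939453], [586.4000244140625, -7.0], [571.7999877929688, 34.900001525878906]]
 coupon 309.5952380952381 201.33333333333334 [[558.39700412   4.00662099  40.        ]]
```

Run:
```python
from h import *
for n in ('top','scene'):
    f=np.load(n+"0.npz"); im,d=f['im'],f['d']
    v,u=np.mgrid[0:400,0:640]; p,r=ray(n,np.c_[u.ravel(),v.ravel()])
    P=p+r*d.ravel()[:,None]; Z=P[:,2].reshape(400,640)
    roi=np.zeros((400,640),np.uint8)
    if n=='top': roi[155:230,280:352]=1
    else: roi[170:248,284:360]=1
    print(n,'bench z med',np.median(Z[roi>0]))
    m=((Z>0.0045)&(Z<0.1)).astype(np.uint8)*roi
    m=cv2.morphologyEx(m,cv2.MORPH_OPEN,np.ones((3,3)))
    w=((im.min(2)>120)&(im.max(2).astype(int)-im.min(2)<35)).astype(np.uint8)*roi
    for nm,mm in (('depth',m),('white',w)):
        c=cv2.convexHull(big(mm)).reshape(-1,2)
        Q=onplane(n,c,.008)[:,:2]*1000
        q=cv2.minAreaRect(Q.astype(np.float32)); print(nm,q,cv2.boxPoints(q).round(1).tolist())
```

```text
top bench z med 0.004561504778283099
depth ((570.6351928710938, 31.847190856933594), (151.20652770996094, 140.15484619140625), 18.048004150390625) [[477.0, 75.0999984741211], [520.5, -58.20000076293945], [664.2000122070312, -11.399999618530273], [620.7999877929688, 121.9000015258789]]
white ((573.3355712890625, 32.89551544189453), (216.96754455566406, 207.2838592529297), 4.0650858879089355) [[457.79998779296875, 128.60000610351562], [472.5, -78.19999694824219], [688.9000244140625, -62.79999923706055], [674.2000122070312, 144.0]]
scene bench z med 0.0045627361544900435
depth ((557.9414672851562, 26.401870727539062), (179.60215759277344, 141.0591278076172), 18.866634368896484) [[450.20001220703125, 64.0999984741211], [495.79998779296875, -69.4000015258789], [665.7000122070312, -11.300000190734863], [620.0999755859375, 122.19999694824219]]
white ((550.9539794921875, 26.368743896484375), (239.63983154296875, 181.74842834472656), 3.571401834487915) [[425.70001220703125, 109.5999984741211], [437.0, -71.80000305175781], [676.2000122070312, -56.900001525878906], [664.9000244140625, 124.5]]
```

>>> send_rows(
  deltas=[
    [[-3.2, -2.7, 0], -3],
    [[-6.4, -5.5, 0], -6],
    [[-9.6, -8.2, 0], -9],
    [[-12.9, -10.9, 0], -12],
    [[-16.1, -13.7, 0], -16],
    [[-19.3, -16.4, 0], -19],
    [[-22.5, -19.1, 0], -22],
    [[-25.7, -21.9, 0], -25],
  ],
  grip=95,
  newtons=60,
)

```text
time: 0.9
position: [0.4058, 0.2557, 0.2309]
tcp_rot: [0.001, 1.0, -0.001, -0.0]
force: [-0.4, -0.1, 0.1]
finger_gap: 0.627
```

>>> send_rows(
  deltas=[
    [[-1.7, -3.8, 0], -3],
    [[-3.5, -7.6, 1], -6],
    [[-5.2, -11.5, 2], -9],
    [[-7.0, -15.3, 4], -12],
    [[-8.7, -19.1, 6], -15],
    [[-10.5, -22.9, 8], -18.5],
    [[-10.5, -22.9, 10], -18.5],
    [[-10.5, -22.9, 10], -18.5],
  ],
)

```text
time: 1.7
position: [0.5089, 0.0255, 0.1288]
tcp_rot: [-0.159, 0.987, 0.0, -0.003]
force: [-0.3, 0.4, -0.3]
finger_gap: 0.625
```

```bash
cat > look.py <<'E'
import sys
from h import *
from plant import get_image, observe
k=sys.argv[1]
for n,(a,b,c,d) in (('top',(140,250,250,370)),('scene',(100,250,250,400))):
    im,dp=get_image(n); np.savez(f"{n}{k}.npz",im=im,d=dp)
    z=cv2.resize(im[a:b,c:d],None,fx=5 if n=='top' else 4,fy=5 if n=='top' else 4,interpolation=cv2.INTER_CUBIC); cv2.imwrite(f"pics/{n}{k}.png",z[:600,:800])
o=observe(); print(o['time'],o['position'],o['tcp_rot'],o['finger_gap'],o['force'])
O=np.array([.5875,.0167]); th=np.radians(18.45); M=np.array([[np.cos(th),np.sin(th)],[-np.sin(th),np.cos(th)]])
print('tcp stage mm',M@(o['position'][:2]-O)*1000, 'z',o['position'][2]*1000)
q=o['tcp_rot']; print('yaw of tool y',np.degrees(2*np.arctan2(q[1],q[0]))-90)
E
python3 look.py 1
```

```text
1.8 [0.50977124 0.02671897 0.13115198] [-1.59650530e-01  9.87173019e-01 -2.52745950e-04 -1.03674267e-03] 0.624746355916456 [ 0.15553398  0.47908704 -1.14590023]
tcp stage mm [-70.56274714  34.10336363] z 131.15197720300424
yaw of tool y 108.37323519225751
```

View pics/scene1.png

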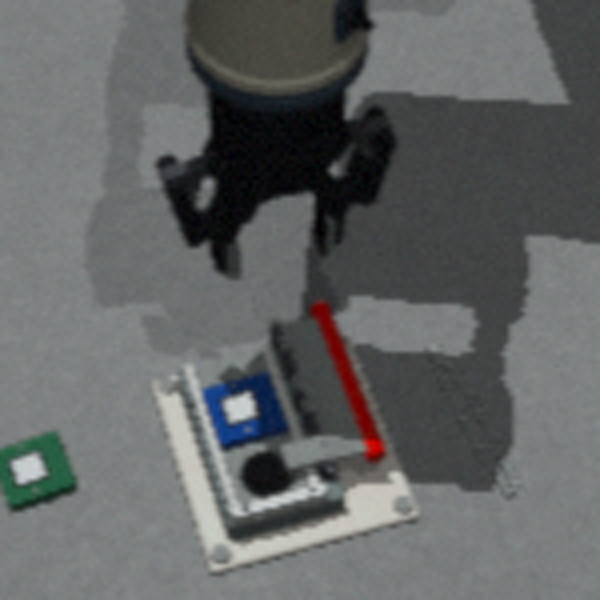

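View pics/top1.png

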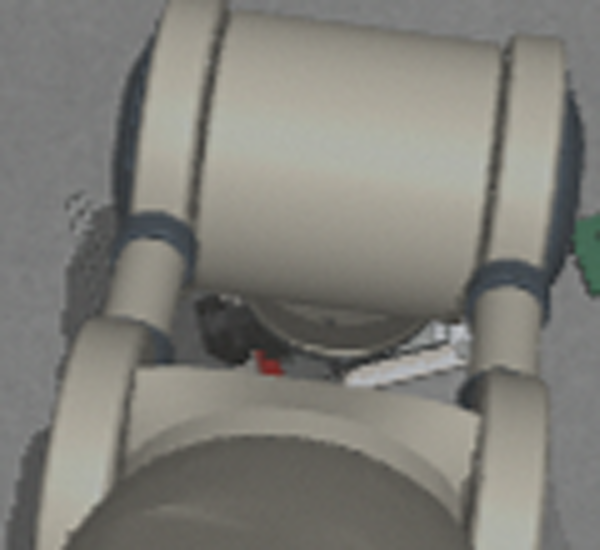

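The scene view shows the fingertips at about full-frame px (307,166) and (332,162), above the open end of the stage. I'll get their 3D positions from depth.

Run:
```python
from h import *
n='scene'; f=np.load("scene1.npz"); d=f['d']; im=f['im']
O=np.array([.5875,.0167]); th=np.radians(18.45); M=np.array([[np.cos(th),np.sin(th)],[-np.sin(th),np.cos(th)]])
v,u=np.mgrid[140:175,295:345]; v=v.ravel();u=u.ravel()
p,r=ray(n,np.c_[u,v]); P=p+r*d[v,u][:,None]
dark=im[v,u].max(1)<75
ok=(P[:,2]>.1)&(P[:,2]<.2)
S=(P[:,:2]-O)@M.T*1000; Z=P[:,2]*1000
for lo,hi in ((295,320),(320,345)):
    for row in range(152,172):
        k=ok&(v==row)&(u>=lo)&(u<hi)
        if k.sum(): print(row,u[k].min(),u[k].max(),'y %.0f..%.0f'%(S[k,1].min(),S[k,1].max()),'x %.0f'%np.median(S[k,0]),'z %.0f..%.0f'%(Z[k].min(),Z[k].max()))
```

```text
152 298 305 y -14..3 x -79 z 185..191
153 299 305 y -13..1 x -75 z 186..189
154 299 305 y -14..-1 x -72 z 183..196
155 300 311 y -12..10 x -68 z 187..200
156 299 309 y -17..7 x -62 z 187..198
157 296 309 y -24..7 x -61 z 185..199
158 295 308 y -27..4 x -60 z 183..199
159 296 308 y -25..4 x -60 z 179..192
160 296 308 y -25..5 x -60 z 173..188
161 296 308 y -25..4 x -61 z 161..184
162 302 308 y -7..4 x -64 z 157..170
163 302 308 y -7..4 x -65 z 150..165
164 302 308 y -7..4 x -65 z 143..159
165 303 308 y -8..4 x -63 z 153..158
166 303 308 y -7..3 x -65 z 149..154
167 304 308 y -5..4 x -64 z 143..150
168 304 309 y -5..6 x -62 z 142..144
169 306 308 y 0..4 x -62 z 134..142
152 328 336 y 60..73 x -60 z 165..186
153 328 335 y 60..71 x -60 z 160..184
154 328 335 y 60..73 x -65 z 154..178
155 328 335 y 60..73 x -64 z 152..173
156 328 335 y 60..73 x -64 z 148..171
157 328 335 y 60..73 x -65 z 145..164
158 328 334 y 60..71 x -63 z 142..162
159 328 334 y 59..71 x -64 z 138..158
160 329 334 y 59..72 x -64 z 143..154
161 329 332 y 60..65 x -62 z 140..149
162 329 332 y 60..65 x -62 z 135..145
163 330 332 y 59..65 x -60 z 141..143
```

>>> send_rows(
  deltas=[
    [[0, 0.1, 1], 0],
    [[0, 0.2, 2.5], 0],
    [[0, 0.25, 4], 0],
    [[0, 0.25, 5], 0],
    [[0, 0.25, 6], 0],
    [[0, 0.25, 6.8], 0],
    [[0, 0.25, 7.1], 0],
    [[0, 0.25, 7.1], 0],
  ],
  grip=80,
)

```text
time: 2.6
position: [0.5087, 0.0291, 0.0599]
tcp_rot: [-0.16, 0.987, -0.0, -0.001]
force: [0.4, 0.1, 1.1]
finger_gap: 0.686
```

```bash
python3 look.py 2
```

```text
2.7 [0.50904577 0.02898526 0.06041572] [-1.59581833e-01  9.87184306e-01 -2.91910467e-04 -8.36323701e-04] 0.6883133889345988 [ 0.25928331 -0.26065465 -0.19636175]
tcp stage mm [-70.53369371  36.48275458] z 60.41572350126573
yaw of tool y 108.36525756586008
```

View pics/scene2.png

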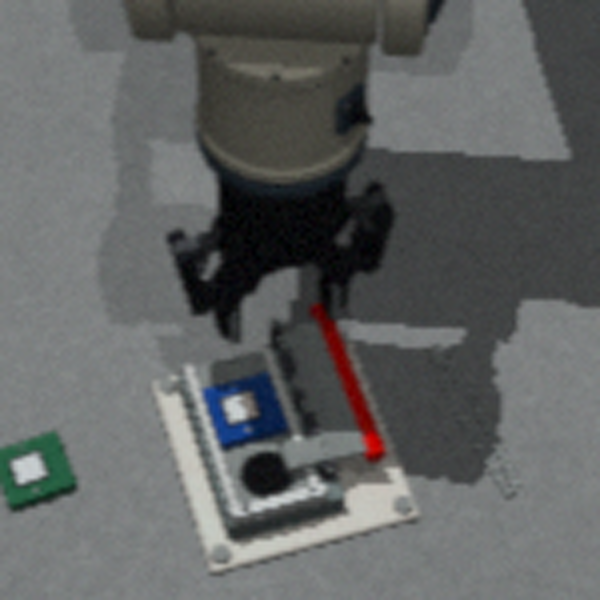

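Run:
```python
from h import *
n='scene'; f=np.load("scene2.npz"); d=f['d']
O=np.array([.5875,.0167]); th=np.radians(18.45); M=np.array([[np.cos(th),np.sin(th)],[-np.sin(th),np.cos(th)]])
v,u=np.mgrid[160:190,290:350]; v=v.ravel();u=u.ravel()
p,r=ray(n,np.c_[u,v]); P=p+r*d[v,u][:,None]
ok=(P[:,2]>.055)&(P[:,2]<.14)
S=(P[:,:2]-O)@M.T*1000; Z=P[:,2]*1000
for lo,hi in ((290,318),(318,350)):
    for row in range(170,190):
        k=ok&(v==row)&(u>=lo)&(u<hi)
        if k.sum(): print(row,u[k].min(),u[k].max(),'y %.0f..%.0f'%(S[k,1].min(),S[k,1].max()),'x %.0f'%np.median(S[k,0]),'z %.0f..%.0f'%(Z[k].min(),Z[k].max()))
# red bar: stage y of red pixels by depth
red,_=masks(n,f['im']); vv,uu=np.nonzero(red); P=p+ray(n,np.c_[uu,vv])[1]*d[vv,uu][:,None]
S=(P[:,:2]-O)@M.T*1000; print('red y',np.percentile(S[:,1],[5,50,95]),'x',S[:,0].min(),S[:,0].max(),'z',np.percentile(P[:,2]*1000,[5,50,95]))
```

```text
170 300 314 y -12..17 x -76 z 117..137
171 301 313 y -11..14 x -61 z 117..139
172 298 313 y -21..14 x -60 z 118..138
173 296 312 y -27..12 x -60 z 118..138
174 296 310 y -27..8 x -60 z 118..134
175 297 309 y -25..5 x -60 z 114..130
176 297 309 y -25..5 x -59 z 112..126
177 297 309 y -26..6 x -59 z 105..122
178 298 309 y -23..5 x -60 z 91..118
179 303 309 y -7..5 x -64 z 86..99
180 303 309 y -7..6 x -63 z 80..95
181 304 309 y -7..5 x -62 z 86..93
182 304 309 y -7..5 x -63 z 80..85
183 304 309 y -7..5 x -61 z 79..83
184 305 309 y -5..5 x -63 z 72..77
185 307 309 y -0..5 x -61 z 70..72
170 329 336 y 65..75 x -61 z 83..113
171 329 336 y 65..78 x -63 z 79..106
172 329 336 y 65..79 x -64 z 77..102
173 329 336 y 65..79 x -64 z 70..98
174 329 336 y 64..78 x -64 z 67..96
175 330 336 y 65..79 x -64 z 73..90
176 330 335 y 65..76 x -64 z 72..89
177 331 333 y 65..70 x -62 z 77..81
178 331 333 y 65..69 x -60 z 72..78
179 331 333 y 65..70 x -62 z 68..71
red y [64.2549305  68.59265299 73.51781743] x -62.31645794657883 535.0665834612072 z [42.2721136  47.7695255  50.44149772]
```

>>> send_rows(
  deltas=[
    [[0, 0, 0.5], 0],
    [[0, 0, 1.0], 0],
    [[0, 0, 1.4], 0],
    [[0, 0, 1.6], 0],
    [[0, 0, 1.8], 0],
    [[0, 0, 2.0], 0],
    [[0, 0, 2.2], 0],
    [[0, 0, 2.2], 0],
  ],
)

```text
time: 3.5
position: [0.5089, 0.0291, 0.0383]
tcp_rot: [-0.16, 0.987, -0.0, -0.001]
force: [-1.3, 2.3, 1.8]
finger_gap: 0.684
```

>>> send_rows(
  deltas=[
    [[0, 0, 0.1], 0],
    [[0, 0, 0.2], 0],
    [[0, 0, 0.3], 0],
    [[0, 0, 0.4], 0],
    [[0, 0, 0.5], 0],
    [[0, 0, 0.6], 0],
    [[0, 0, 0.6], 0],
    [[0, 0, 0.6], 0],
  ],
)

```text
time: 4.3
position: [0.5091, 0.0289, 0.0323]
tcp_rot: [-0.16, 0.987, -0.0, -0.001]
force: [-1.5, -1.1, 5.2]
finger_gap: 0.689
```

```bash
cat > bar.py <<'E'
import sys
from h import *
n='scene'; f=np.load(f"scene{sys.argv[1]}.npz"); d=f['d']; im=f['im']
O=np.array([.5875,.0167]); th=np.radians(18.45); M=np.array([[np.cos(th),np.sin(th)],[-np.sin(th),np.cos(th)]])
red,blue=masks(n,im)
for nm,m in (('red',red),('blue',blue)):
    m=np.zeros_like(m) if m.sum()==0 else m
    vv,uu=np.nonzero(m); p,r=ray(n,np.c_[uu,vv]); P=p+r*d[vv,uu][:,None]
    k=(P[:,2]>.015)&(P[:,2]<.06); P=P[k]
    S=(P[:,:2]-O)@M.T*1000
    print(nm,len(P),'y',np.percentile(S[:,1],[5,50,95]).round(1),'x',np.percentile(S[:,0],[2,98]).round(1),'z',np.percentile(P[:,2]*1000,[5,50,95]).round(1))
c=cv2.convexHull(big(blue)).reshape(-1,2); Q=(onplane(n,c,.040)[:,:2]-O)@M.T*1000
q=cv2.minAreaRect(Q.astype(np.float32)); print('blue rect stage',q)
E
python3 bar.py 2; python3 look.py 3; python3 bar.py 3
```

```text
red 50 y [64.6 68.5 72.6] x [-59.5  31.2] z [44.4 47.8 50.2]
blue 75 y [-22.3 -16.5  -3.5] x [-47.7  -8.6] z [38.8 41.4 44.2]
blue rect stage ((-29.69134521484375, -11.834753036499023), (22.14361000061035, 42.27992248535156), 88.95819854736328)
4.4 [0.50905572 0.02891804 0.03227422] [-1.59600587e-01  9.87181278e-01 -3.22265156e-04 -8.19913756e-04] 0.6879888827617464 [-0.5424558  -0.36519012  4.51021244]
tcp stage mm [-70.54553087  36.41584173] z 32.27422187096949
yaw of tool y 108.3674344325394
red 39 y [62.8 66.8 70.7] x [-50.8  30.2] z [35.  38.2 40.7]
blue 72 y [-22.1 -16.5  -6.1] x [-49.1  -8.7] z [38.8 41.8 45. ]
blue rect stage ((-30.13561248779297, -13.889232635498047), (42.55660629272461, 19.276826858520508), 4.31237268447876)
```

View pics/scene3.png

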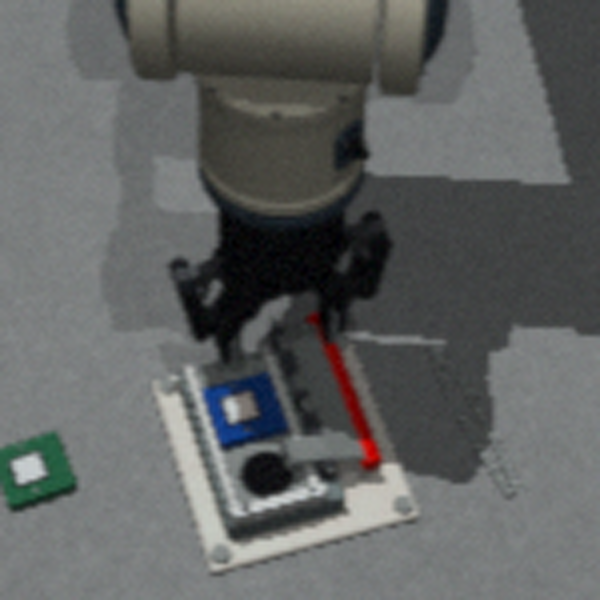

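The picture shows the right fingertip on the red bar at (330,330), with the bar about 9.5 mm lower. The left fingertip stands at (225,360) behind the blue carrier. The bar needs to go 3 mm further down.

>>> send_rows(
  deltas=[
    [[0, 0, 0.1], 0],
    [[0, 0, 0.2], 0],
    [[0, 0, 0.3], 0],
    [[0, 0, 0.3], 0],
    [[0, 0, 0.3], 0],
    [[0, 0, 0.3], 0],
    [[0, 0, 0.3], 0],
    [[0, 0, 0.3], 0],
  ],
)

```text
time: 5.2
position: [0.5092, 0.0286, 0.0294]
tcp_rot: [-0.16, 0.987, -0.001, -0.001]
force: [-1.3, -4.2, 7.5]
finger_gap: 0.685
```

```bash
python3 look.py 4; python3 bar.py 4
```

```text
5.3 [0.50926893 0.02856496 0.02941707] [-1.59641007e-01  9.87174778e-01 -5.75649631e-04 -6.11988425e-04] 0.6879864140362909 [-1.96189186 -2.56378016  7.50978311]
tcp stage mm [-70.45501808  36.01343851] z 29.417070424604333
yaw of tool y 108.37212576444733
red 32 y [60.9 66.3 70.9] x [-48.8  31.1] z [31.1 35.3 39.7]
blue 73 y [-22.1 -16.2  -6. ] x [-49.3  -7.2] z [39.1 41.7 44.4]
blue rect stage ((-30.056638717651367, -13.278582572937012), (42.48008346557617, 19.210800170898438), 2.689732789993286)
```

>>> send_rows(
  deltas=[
    [[-0.4, 0, 0], 0],
    [[-0.8, 0, 0], 0],
    [[-1.1, 0, 0], 0],
    [[-1.4, 0, 0], 0],
    [[-1.7, 0, 0], 0],
    [[-2.0, 0, 0], 0],
    [[-2.3, 0, 0], 0],
    [[-2.5, 0, 0], 0],
  ],
)

```text
time: 6.1
position: [0.5322, 0.0364, 0.0292]
tcp_rot: [-0.16, 0.987, -0.0, -0.002]
force: [-6.1, -0.7, 7.3]
finger_gap: 0.685
```

```bash
python3 look.py 5; python3 bar.py 5
```

```text
6.2 [0.53247782 0.03640956 0.02923746] [-1.59758620e-01  9.87155190e-01 -5.37767819e-04 -1.23476523e-03] 0.6867647526645573 [-2.89658832 -0.73515366  5.66962452]
tcp stage mm [-45.95642512  36.1097484 ] z 29.237456139058793
yaw of tool y 108.38578874806629
red 9 y [64.2 66.  67. ] x [-74.  24.] z [34.2 35.6 37.7]
blue 53 y [-22.6 -18.4  -7.7] x [-32.2   7.8] z [39.  41.5 43.8]
blue rect stage ((-11.294788360595703, -19.098377227783203), (44.25544738769531, 15.56186580657959), 20.713863372802734)
```

View pics/scene5.png

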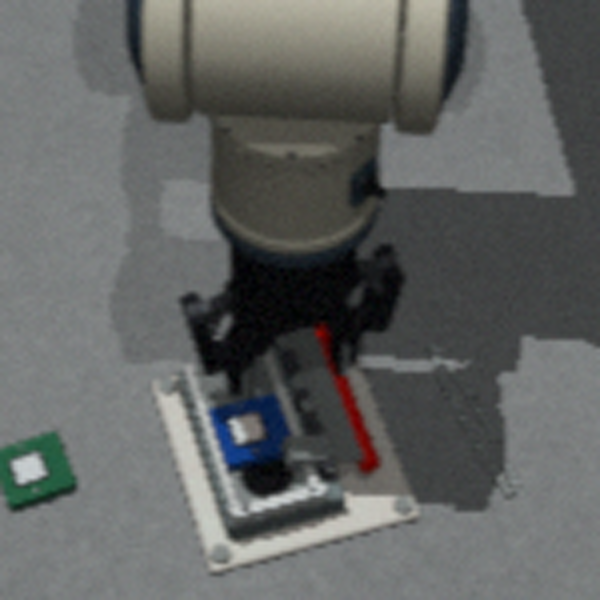

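The carrier (blue at (250,430)) has moved about 17 mm with the pusher. The jaw is still up, so I'll carry on.

>>> send_rows(
  deltas=[
    [[-0.3, 0, 0], 0],
    [[-0.6, 0, 0], 0],
    [[-0.9, 0, 0], 0],
    [[-1.2, 0, 0], 0],
    [[-1.5, 0, 0], 0],
    [[-1.8, 0, 0], 0],
    [[-2.1, 0, 0], 0],
    [[-2.4, 0, 0], 0],
  ],
)

```text
time: 7.0
position: [0.5544, 0.0439, 0.029]
tcp_rot: [-0.16, 0.987, -0.0, -0.002]
force: [-5.9, -2.1, 7.7]
finger_gap: 0.686
```

```bash
python3 look.py 6; python3 bar.py 6
```

```text
7.1 [0.55496902 0.04400143 0.0290838 ] [-1.59785930e-01  9.87150195e-01 -4.81255598e-04 -1.64838509e-03] 0.6889462170167833 [-3.1063907   0.27574575  5.91313138]
tcp stage mm [-22.21861653  36.19345077] z 29.083796290284567
yaw of tool y 108.38896944771423
red 5 y [65.3 66.2 67.9] x [-53.8  -2.3] z [33.1 35.1 35.5]
blue 60 y [-22.2 -18.2  -7. ] x [-8.5 31.6] z [37.8 41.8 43.9]
blue rect stage ((10.448080062866211, -14.472084045410156), (41.78547286987305, 17.97916603088379), 2.534943103790283)
```

View pics/scene6.png

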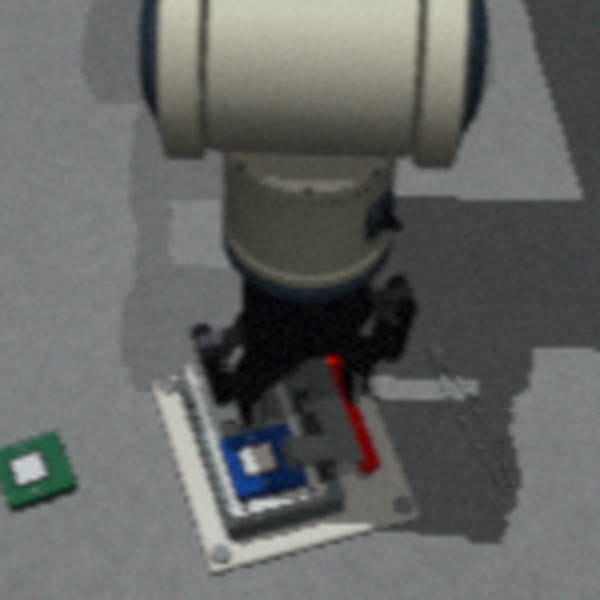

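>>> send_rows(
  deltas=[
    [[-0.2, 0, 0], 0],
    [[-0.35, 0, 0], 0],
    [[-0.45, 0, 0], 0],
    [[-0.55, 0, 0], 0],
    [[-0.6, 0, 0], 0],
    [[-0.65, 0, 0], 0],
    [[-0.7, 0, 0], 0],
    [[-0.7, 0, 0], 0],
  ],
)

```text
time: 7.9
position: [0.5608, 0.0461, 0.0289]
tcp_rot: [-0.16, 0.987, -0.0, -0.002]
force: [-5.6, -0.8, 6.6]
finger_gap: 0.689
```

>>> send_rows(
  deltas=[
    [[-0.05, 0, 0], 0],
    [[-0.08, 0, 0], 0],
    [[-0.1, 0, 0], 0],
    [[-0.1, 0, 0], 0],
    [[-0.1, 0, 0], 0],
    [[-0.1, 0, 0], 0],
    [[-0.1, 0, 0], 0],
    [[-0.1, 0, 0], 0],
  ],
)

```text
time: 8.7
position: [0.5608, 0.0462, 0.0288]
tcp_rot: [-0.16, 0.987, -0.0, -0.003]
force: [-5.0, -3.1, 9.5]
finger_gap: 0.687
```

```bash
python3 look.py 7; python3 bar.py 7
```

```text
8.8 [0.56077317 0.04616592 0.0287725 ] [-1.59890998e-01  9.87128758e-01 -4.45505003e-04 -3.38897021e-03] 0.6864054824766274 [-6.05375854 -2.57626794  8.83442913]
tcp stage mm [-16.02779587  36.40980156] z 28.772498450673126
yaw of tool y 108.40124722983356
red 8 y [63.  66.3 67.9] x [-47.7  24.9] z [33.1 34.3 38.3]
blue 59 y [-22.9 -18.3  -6.6] x [-1.7 36.9] z [39.7 41.8 44.2]
blue rect stage ((15.83958625793457, -14.248344421386719), (39.835445404052734, 18.38750457763672), 3.5106494426727295)
```

View pics/scene7.png

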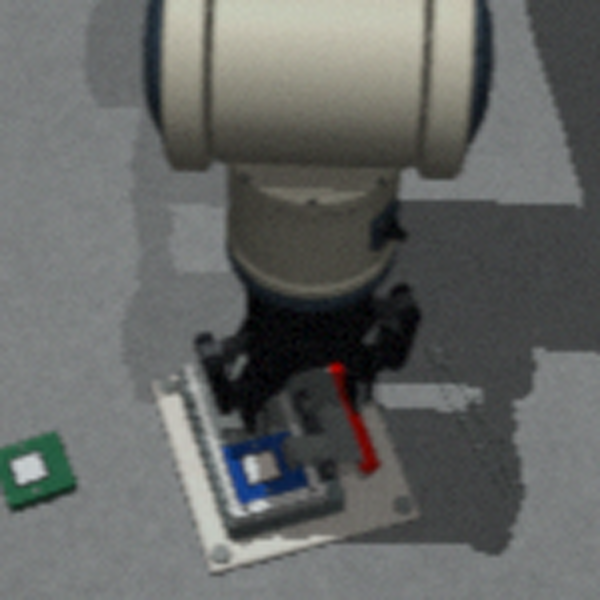

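>>> send_rows(
  deltas=[
    [[-0.1, 0, 0], 0],
    [[-0.2, 0, 0], 0],
    [[-0.3, 0, 0], 0],
    [[-0.3, 0, 0], 0],
    [[-0.3, 0, 0], 0],
    [[-0.3, 0, 0], 0],
    [[-0.3, 0, 0], 0],
    [[-0.3, 0, 0], 0],
  ],
)

```text
time: 9.6
position: [0.561, 0.0464, 0.0285]
tcp_rot: [-0.16, 0.987, -0.0, -0.006]
force: [-14.3, -7.8, 14.5]
finger_gap: 0.686
```

```bash
python3 look.py 8; python3 bar.py 8
```

```text
9.7 [0.56106172 0.04641572 0.02852786] [-1.59849913e-01  9.87124077e-01 -4.63569344e-04 -5.81779274e-03] 0.6840819671507061 [-13.96456874  -9.06654429  14.28052013]
tcp stage mm [-15.67501804  36.5554456 ] z 28.527860199188737
yaw of tool y 108.3966855142578
red 5 y [63.  65.8 67.3] x [-44.6  27.1] z [31.8 35.2 36.4]
blue 60 y [-22.3 -18.3  -6.8] x [-2.9 36.4] z [38.8 41.5 44.2]
blue rect stage ((16.342031478881836, -13.333732604980469), (18.403661727905273, 39.9937744140625), 89.52706146240234)
```

The push force rose to about 16 N with no further travel, so the carrier is against the stop. I'll back off slightly, then raise straight up so the clip closes.

>>> send_rows(
  deltas=[
    [[0.1, 0, 0], 0],
    [[0.2, 0, 0], 0],
    [[0.2, 0, 0], 0],
    [[0.2, 0, 0], 0],
    [[0.2, 0, -0.2], 0],
    [[0.2, 0, -0.4], 0],
    [[0.2, 0, -0.6], 0],
    [[0.2, 0, -0.8], 0],
  ],
)

```text
time: 10.5
position: [0.5591, 0.0457, 0.0365]
tcp_rot: [-0.16, 0.987, -0.001, -0.006]
force: [-0.4, -0.2, -0.4]
finger_gap: 0.688
```

>>> send_rows(
  deltas=[
    [[0, 0, -0.3], 0],
    [[0, 0, -0.6], 0],
    [[0, 0, -0.9], 0],
    [[0, 0, -1.5], 0],
    [[0, 0, -2.5], 0],
    [[0, 0, -4], 0],
    [[0, 0, -6], 0],
    [[0, 0, -8], 0],
  ],
)

```text
time: 11.3
position: [0.5599, 0.0459, 0.1179]
tcp_rot: [-0.16, 0.987, -0.001, -0.006]
force: [0.2, -0.3, 0.3]
finger_gap: 0.687
```

>>> send_rows(
  deltas=[
    [[0, 0, -4], 0],
    [[0, 1, -8], 0],
    [[1, 5, -10], 0],
    [[2, 9, -10], 0],
    [[3, 13, -10], 0],
    [[4, 17, -10], 0],
    [[5, 21, -10], 0],
    [[6, 25, -10], 0],
  ],
)

```text
time: 12.1
position: [0.4241, 0.2657, 0.2197]
tcp_rot: [-0.16, 0.987, -0.0, -0.006]
force: [0.1, 0.3, 1.1]
finger_gap: 0.686
```

```bash
python3 look.py 9; python3 bar.py 9
python3 - <<'E'
from h import *
O=np.array([.5875,.0167]); th=np.radians(18.45); M=np.array([[np.cos(th),np.sin(th)],[-np.sin(th),np.cos(th)]])
for n in ('top','scene'):
  for k in ('0','9'):
    f=np.load(n+k+".npz"); red,blue=masks(n,f['im'])
    for nm,m,z in (('red',red,.0395),('blue',blue,.040)):
        c=cv2.convexHull(big(m)).reshape(-1,2); Q=(onplane(n,c,z)[:,:2]-O)@M.T*1000
        q=cv2.minAreaRect(Q.astype(np.float32)); bb=Q.min(0).round(1),Q.max(0).round(1)
        print(n,k,nm,np.round(q[0],1),np.round(q[1],1),round(q[2],1),bb)
E
```

```text
12.2 [0.42260821 0.26755685 0.21963898] [-1.61742473e-01  9.86814658e-01 -7.41400127e-05 -6.01650558e-03] 0.6862980824622184 [ 0.17719276 -1.14170232 -0.99800146]
tcp stage mm [-77.0259693  290.14731416] z 219.63898377431434
yaw of tool y 108.61644010365305
red 146 y [63.7 67.7 73.1] x [-87.8  29.8] z [36.9 40.7 43.6]
blue 154 y [-21.7  -4.2  17.3] x [-5.6 36.8] z [38.5 41.8 45.1]
blue rect stage ((15.176376342773438, -0.9072837829589844), (44.825382232666016, 41.91285705566406), 89.95439147949219)
top 0 red [-28.5  69.5] [119.5  11.4] 0.3 (array([-88.2,  63.5]), array([31.3, 74.9]))
top 0 blue [-28.9  -0.9] [42.6 44.2] 1.2 (array([-49.9, -23.2]), array([-7.2, 21.2]))
top 9 red [-29.5  68.2] [120.2  10.6] 0.7 (array([-89.6,  62.2]), array([30.6, 72.9]))
top 9 blue [17.6 -1.5] [43.2 42.3] 88.9 (array([ -3.7, -23.4]), array([39. , 20.2]))
scene 0 red [-33.2  70.4] [ 11.9 121.6] 88.9 (array([-94.1,  63.4]), array([27.6, 76.7]))
scene 0 blue [-30.3  -0.3] [42.9 44.4] 0.8 (array([-52. , -22.3]), array([-8.6, 21.8]))
scene 9 red [-29.6  67.8] [ 12.3 122.6] 89.8 (array([-90.9,  61.5]), array([31.6, 74.2]))
scene 9 blue [15.2 -0.9] [44.8 41.9] 90.0 (array([ -5.8, -23.3]), array([36.1, 21.5]))
```

View pics/scene9.png

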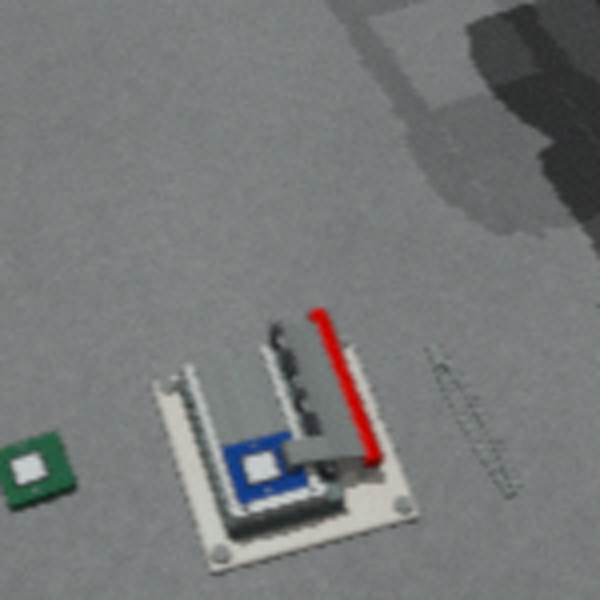

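View pics/top9.png

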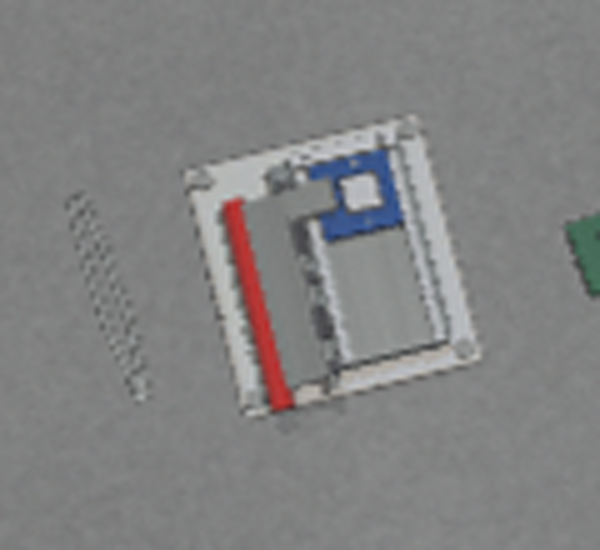

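Run:
```python
from h import *
a=np.load("top9.npz")['im'][163:205,290:340]; b=np.load("scene9.npz")['im'][200:240,295:345]
k=lambda x:cv2.resize(x,(560,460),interpolation=cv2.INTER_NEAREST)
cv2.imwrite("pics/z9.png",cv2.resize(np.hstack([k(a),k(b)]),(800,330),interpolation=cv2.INTER_AREA))
# expected pixels for the stop face top edge and carrier front corners if home (stage -> world)
O=np.array([.5875,.0167]); th=np.radians(18.45); c,s=np.cos(th),np.sin(th)
def W(x,y,z): return [O[0]+(x*c-y*s)/1000,O[1]+(x*s+y*c)/1000,z/1000]
im=np.load("top9.npz")['im'].astype(int)
from scipy.ndimage import map_coordinates
xs=np.arange(28,60,1.0)
for y in (-18,-10,-4):
    uv=proj('top',[W(x,y,40) for x in xs]); pr=[map_coordinates(im[...,ch].astype(float),[uv[:,1],uv[:,0]],order=1) for ch in (0,2)]
    print(y,[(int(x),int(b),int(r)) for x,b,r in zip(xs,*pr)][::2])
```

```text
-18 [(28, 135, 59), (30, 137, 57), (32, 137, 57), (34, 136, 57), (36, 137, 59), (38, 141, 76), (40, 148, 118), (42, 168, 168), (44, 189, 184), (46, 191, 185), (48, 188, 183), (50, 184, 181), (52, 170, 171), (54, 149, 154), (56, 133, 134), (58, 130, 129)]
-10 [(28, 132, 110), (30, 125, 72), (32, 137, 57), (34, 137, 60), (36, 134, 60), (38, 128, 62), (40, 109, 93), (42, 145, 143), (44, 193, 186), (46, 187, 180), (48, 174, 169), (50, 165, 164), (52, 174, 173), (54, 151, 152), (56, 122, 121), (58, 126, 125)]
-4 [(28, 145, 127), (30, 115, 58), (32, 130, 69), (34, 140, 93), (36, 138, 117), (38, 137, 93), (40, 146, 110), (42, 179, 174), (44, 188, 184), (46, 188, 182), (48, 186, 180), (50, 182, 179), (52, 170, 170), (54, 137, 140), (56, 128, 129), (58, 130, 129)]
```

View pics/z9.png

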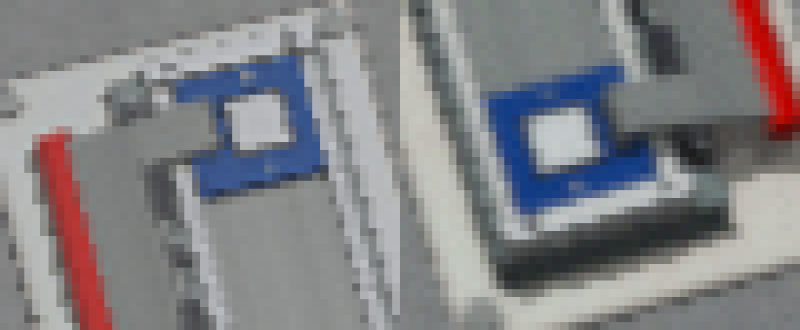

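Both views show blue running straight into the bright stop at stage x ≈ 40 with no grey gap. The jaw lies on the carrier and the hand is clear.

```bash
python3 -c "
from plant import close_job,observe
o=observe(); print(o['time'],abs(o['dq']).max(),o['force']); print(close_job())"
```

```text
12.2 0.08273992856346127 [ 0.17719276 -1.14170232 -0.99800146]
the job is handed in; nothing more can be done
None
```

The blue carrier is loaded: it sits against the end stop with the clip closed on it, and the hand is well clear. I handed the job in at about 12.2 s, within the 40 s limit.

**What I did:** One fingertip pressed the red bar down about 12.5 mm, to fully open, at 7.5 N. While it held the bar there, the other fingertip pushed the carrier along the track. The push force climbed to about 16 N with no further travel. I then backed off 2 mm and lifted straight up so the clip closed.

**Last checks:**
- **Carrier position:** the top view puts it at stage x = 17.6 mm against 18 for fully home, with no gap visible at the stop. The scene view reads 15.2 mm. I put that down to the taller stop hiding the front edge and to calibration error, and went by the top view and the force on the stop.
- **Clip:** the bar rests about 7 mm below its original height, which matches the jaw lying on the carrier (0.21 rad).
- **Other objects:** the nearby green spare and the tweezers looked undisturbed in the last pictures. I did not measure the other bystanders again.
- **Arm at hand-in:** the arm was still settling slightly (0.08 rad/s), well away from everything.

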